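# Lay the leaning spatula under the bench magnifier

### The job

Pull the flat wooden-handled spatula out of the tool caddy and lay it level in the grey rest under the magnifier so its blade can be examined: handle in the lower cradle, blade in the other, its tip towards the magnifier's post. Keep hold of it until it lies in both cradles instead of dropping it, and do not press it down hard. Do not bump the magnifier, and leave the ball-ended round file in the caddy and everything else where it stands.

Things in the scene. Friction and masses are not known exactly. Their poses are not given: they have to be found in the camera images.
- spatula: Spatula 194 mm long, about 70 g, origin mid-length on its axis, x to blade tip. Dark wood handle x=-97..+30, 18 wide (y), 14 thick; steel blade x=+30..+97, 20 wide, 4 thick; mass centre x=+35. Blade down in an outer caddy slot, leaning 42 deg from vertical, handle towards the caddy's -x side, width level, 78 mm of handle beyond the rim. Loose: can be lifted straight up.
- spatula_tip (a point): End of the spatula's blade, on its axis at x=+97 mm in the spatula's frame.
- spatula_butt (a point): End of the spatula's handle, on its axis at x=-97 mm in the spatula's frame.
- caddy: Fixed upright open-topped light wooden tool caddy, x to the robot's left (within 0.3 rad), 100 long (x), 124 wide (y), 90.5 high; origin at the centre of its underside. End walls 8 thick, other walls 6, floor 8. Three slots, each 84 long in x: outer ones 26 wide, centred at y=+43 and -43, with one leaning tool each; the middle one 48 wide, holding corks that stay below the rim.
- file: Bystander: round file about 200 mm long, round dark wooden handle 14 thick ending in a ball 26 across, and a thin round steel rod; leans in the caddy's other outer slot just as the spatula does. Origin on its axis 96 mm from the rod's end, x towards that end.
- rest: Fixed rigid grey rest under the magnifier; x points to the robot's left (within 0.3 rad), origin on the bench. Base plate x=-55..+95, 80 wide, 10 high, with two notched upright plates (cradles, 8 thick, 50 wide, see the points). Lying right, the spatula's x agrees with the rest's x and its origin is 47 mm above the rest's origin, up to 28 mm off along x.
- rest_handle (a point): Centre of the lower cradle's notch floor, for the handle: at x=-5, 40 mm above the bench. Notch 28 wide (along y), upright sides 14 high, then lips flaring outwards up to 25 mm above the notch floor.
- rest_blade (a point): Centre of the higher cradle's notch floor, for the blade: at x=+62, 45 mm above the bench; notch as in the lower cradle.
- magnifier: Fixed white bench magnifier over the rest, with the rest's origin and axes. Level round lens with rim, 140 across, centred over x=+10, underside 148 high, top 159. A 12 mm rod holds it from a post at x=+140 (foot 100 across, 18 high): open on its -x and both y sides. A gripper pointing straight down would hit it when laying the spatula; with its body leaning 20 to 45 deg to -x it fits.
- bottle: Bystander: loose amber glass bottle, 56 mm across, 150 high, origin at the centre of its base.
- jug: Bystander: loose white plastic mug, 84 mm across, 110 high, origin at the centre of its base, handle to its +y.
- ornament: Bystander: loose lump of dark carved ornament, about 115 mm across, 70 high, origin at the centre of its underside.
Mind the look-alikes: they are no part of the job. Leave any blue or red look-alike of the caddy alone.

How it is judged (in metres and radians):
On the way, in this order (a step that is already met when the one before it is completed fails the run):
1. the spatula is held by the gripper, wholly out of the caddy, its tip above the rim (z of spatula_tip in the frame of caddy above 0.1 m and contact force between the fingers and spatula above 0.5 N), for 0.1 s.
2. the spatula lies level in both cradles of the rest while still held in the gripper (angle between spatula's own x axis and vertical between 1.371 and 1.771 rad and angle between the x axis of spatula and the x axis of rest, either way round below 0.17 rad and x of spatula in the frame of rest between -0.028 and 0.028 m and y of spatula in the frame of rest between -0.01 and 0.01 m and z of spatula in the frame of rest between 0.037 and 0.057 m and x of spatula_tip in the frame of rest above 0.05 m and contact force between the fingers and spatula above 0.5 N and contact force between spatula and rest above 0.1 N), for 0.1 s.
At the end, for the whole second after the job is handed in: The spatula lies still in both cradles, level within 7 deg, along the rest within 10 deg, tip towards the post, its middle within 28 mm along, 10 mm across and 6 mm in height of its place; file, bottle, jug, ornament within 30 mm of their starts (angle between spatula's own x axis and vertical between 1.451 and 1.691 rad and angle between the x axis of spatula and the x axis of rest, either way round below 0.17 rad and x of spatula in the frame of rest between -0.028 and 0.028 m and y of spatula in the frame of rest between -0.01 and 0.01 m and z of spatula in the frame of rest between 0.041 and 0.053 m and x of spatula_tip in the frame of rest above 0.05 m and contact force between spatula and rest above 0.1 N and linear speed of spatula below 0.02 m/s and distance of each of file, bottle, jug, ornament from where it was at the start of the episode below 0.03 m); the robot touches nothing.
It fails at once if the magnifier is bumped (over 6 N) (contact force between anything else and magnifier above 6 N).
It fails at once if the spatula is pressed hard on the rest (over 35 N) (contact force between spatula and rest above 35 N).
It fails at once if the file, bottle, jug or ornament is disturbed (moved over 30 mm) (distance of any of file, bottle, jug, ornament from where it was at the start of the episode above 0.03 m).
It also fails if it takes over 48 s, if anything falls off the work surface, if the arm or the gripper's body presses on something with over 40 N, if the wrist force passes 120 N, or if a joint passes its speed limit or range.

### The arm

A 6-joint arm with a two-finger parallel gripper is mounted at the origin on the work surface. World frame = base frame: x ahead of the robot, y to its left, z up, the work surface at z = 0. Lengths are in mm, angles in rad, forces in N, time in s.
With the tool pointing down it reaches from about 400 to 925 mm from the base axis. Payload 12.5 kg.
Tool frame: the origin (TCP) lies at the very end of the fingers, on their centre line; the grasp point (between the pads) lies behind it (env.grip_depth is the z of the grasp point in the tool frame, in mm); z points along the fingers, y is the line along which they close (so a half turn about z gives the same grasp; the last joint's range is limited). The gripper opens to 95 mm and grips with 3 to 60 N. Pads are 20 mm wide; open, the fingers measure 119 mm over their backs; the gripper's body (75 mm by 180 mm) begins 59 mm behind the grasp point.
Start: joints at [-1.428, 0.491, 1.559, -0, 1.092, -0.106], TCP at [153.923, -605.768, 214.661] pointing down, gripper open.
Joint ranges: [-3.1, 3.1], [-0.84, 2.19], [0.05, 2.79], [-1.13, 4.28], [0.06, 2.93], [-2.69, 2.69]. Speed limits (rad/s): [2.22, 2.22, 2.79, 3.14, 3.14, 3.14].

### API

Orientations are given as [roll, pitch, yaw] about the fixed x, y, z axes, in that order (R = Rz(yaw) Ry(pitch) Rx(roll)).
In Python, from cell import env, optics gives the robot as it stands.
- The arm moves only by the tool step_arm, never from a script. Its argument "moves" is a list of rows, each an object of numbers: "tx", "ty", "tz": the shift along the tool's x, y, z in mm; "roll": the turn about the tool's z in rad. In form: [{"tx": .., "ty": .., "tz": .., "roll": ..}, ...]. A call has 1 to 12 rows; each row is the pose to reach, as a shift and turn from the pose commanded when the call began, along the tool's axes at that moment; what a row does not reach only later rows make up. A row lasts 1/12 s, in which the tool goes at most 41.7 mm and 7.16 degrees, less where a joint would pass 70% of its speed; a pose out of reach is approached as far as the arm can. A call with a gripper value outside its range is refused whole. "grip" is the finger opening in mm, from 0 to 95.1, set as the call begins (left out, the last holds). The fingers move at their own pace and stop on an object; the grip force is fixed at half the most. Time passes only in rows, so rows that repeat a pose let the fingers close. It gives the time, the measured TCP pose, the force, the opening and the grip force at its end, in the units of the state.
- env.state(): the state, without advancing time (a new reading comes with each control period).
- optics.read_camera(name): name is "side" or "top"; returns a dict with "pixels" (384x512x3 uint8, blue, green, red), "mtx" (3x3 intrinsics, pixels), "view" (4x4, takes a point from world to camera coordinates). Camera axes: x right, y down, z forward; pixel columns grow to the right and rows downward; lengths in mm; the calibration is good to about 2 mm. A picture is of the moment at which its call begins. There is no depth.
- env.job_done(): hands the job in; it is judged then, once.
The state is a dict: "t": time; "joints": joint angles; "qvel": joint speeds; "tau": joint torques, N m; "eef_pos": TCP position; "tcp_rot": TCP orientation; "ft_force": force on the tool from outside, world axes, zero at the start; "moment": the same for the moment, N m; "opening": opening from 0.0 (shut) to 1.0 (fully open); "grip_force": force on a finger pad.
Only numpy, scipy, OpenCV 4.12 (cv2) and the standard library are available. Lean on these libraries where they do the work, as an engineer would, in place of code of your own. Each camera call takes 0.05 s, during which the arm holds its last target. There are 200 camera calls.

## Working session

There is one attempt and no reset: what is moved stays moved. The work goes in short steps, Python scripts to look and compute and a tool call to move; the robot and the scene stay as the last step left them, time stands still between calls to the robot, and variables do not carry over. Pictures are saved under pics/ and viewed, at most 10 in all, crops included, and the job is handed in when it is done.

Besides the shell and the picture viewer there is one more tool, called after "Emit:" as name([rows], argument=value, ...), one row to a line, values as JSON. step_arm: Moves the arm, as the interface text tells. Its arguments: {"type":"object","properties":{"moves":{"type":"array"},"grip":{"type":"number"}},"required":["moves"]}

```bash
mkdir -p pics; ls
python3 - <<'E'
from cell import env, optics
import cv2, numpy as np
print(env.state(), env.grip_depth)
for n in("side","top"):
    c=optics.read_camera(n); cv2.imwrite(f"pics/{n}0.png",c["pixels"]); np.savez(f"{n}0.npz",**c)
    V=np.array(c["view"]); print(n,np.array(c["mtx"]).round(1).tolist(),V.round(3).tolist(),(-V[:3,:3].T@V[:3,3]).round())
E
```

```text
pics
{'t': 0.0, 'joints': array([-1.42761077e+00,  4.91553318e-01,  1.55939083e+00, -1.55891042e-05,
        1.09169879e+00, -1.05595571e-01]), 'qvel': array([ 0.00070987,  0.00205328, -0.00022703,  0.00194288, -0.00013596,
        0.0001382 ]), 'tau': array([ 1.45045942e-03, -6.12645936e+01, -2.58184683e+01,  6.92514726e-02,
        4.82196989e-02, -1.06947061e-04]), 'eef_pos': array([ 153.87942543, -605.53886725,  214.08580985]), 'tcp_rot': array([-3.14054676e+00, -9.69504197e-05,  2.48788271e-01]), 'ft_force': array([-1.14604252, -0.22484969,  0.91789415]), 'moment': array([-0.00598689,  0.00560327,  0.00091163]), 'grip_force': 0.0, 'opening': 1.0025708975038674} -18.8
side [[440.8, 0.0, 255.1], [0.0, 440.8, 190.9], [0.0, 0.0, 1.0]] [[-0.927, -0.376, 0.021, 558.959], [-0.203, 0.452, -0.869, 183.118], [0.317, -0.809, -0.495, 1086.549], [0.0, 0.0, 0.0, 1.0]] [ 211. 1007.  685.]
top [[442.8, 0.0, 262.1], [0.0, 442.8, 195.8], [0.0, 0.0, 1.0]] [[0.029, -1.0, 0.005, 75.214], [-0.974, -0.03, -0.223, 591.743], [0.223, 0.001, -0.975, 1395.111], [0.0, 0.0, 0.0, 1.0]] [ 264.   91. 1491.]
```

```bash
python3 -c "
import cv2,numpy as np
a=cv2.imread('pics/side0.png');b=cv2.imread('pics/top0.png')
cv2.imwrite('pics/side0b.png',cv2.resize(a,(800,600),interpolation=cv2.INTER_CUBIC))
cv2.imwrite('pics/top0b.png',cv2.resize(b,(800,600),interpolation=cv2.INTER_CUBIC))"
```

```text
(no output)
```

View pics/side0b.png

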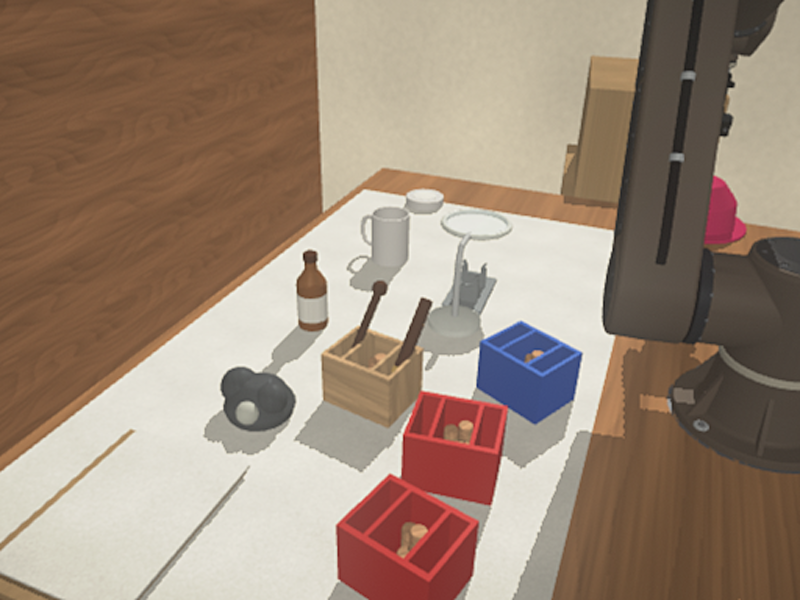

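View pics/top0b.png

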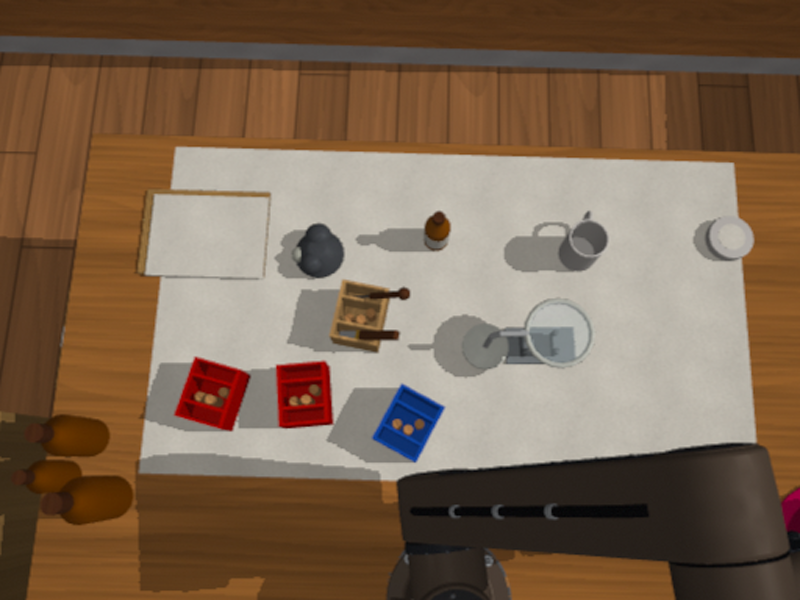

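Candidates (px in the enlarged 800x600 views):
- **Caddies:** light wooden at top (360,315); reds at (213,393) and (303,394) and blue at (408,423) are look-alikes. Only the wooden one holds tools.
- **Tools:** flat handle without a ball at side (412,332) / top (380,335); ball-ended file at side (372,310) / top (390,294). The flat one in the slot nearer the robot is the spatula.

I'll confirm this and look at the rest in one composite crop.

```bash
python3 -c "
import cv2,numpy as np
a=cv2.imread('pics/side0.png');b=cv2.imread('pics/top0.png')
def c(i,x,y,w,h): return cv2.resize(i[y:y+h,x:x+w],(400,300),interpolation=cv2.INTER_CUBIC)
cv2.imwrite('pics/crops.png',np.vstack([np.hstack([c(a,200,170,80,60+20)[:,:],c(b,205,175,80,60)]),np.hstack([c(a,260,125,100,75),c(b,290,185,100,75)])]))"
```

```text
(no output)
```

View pics/crops.png

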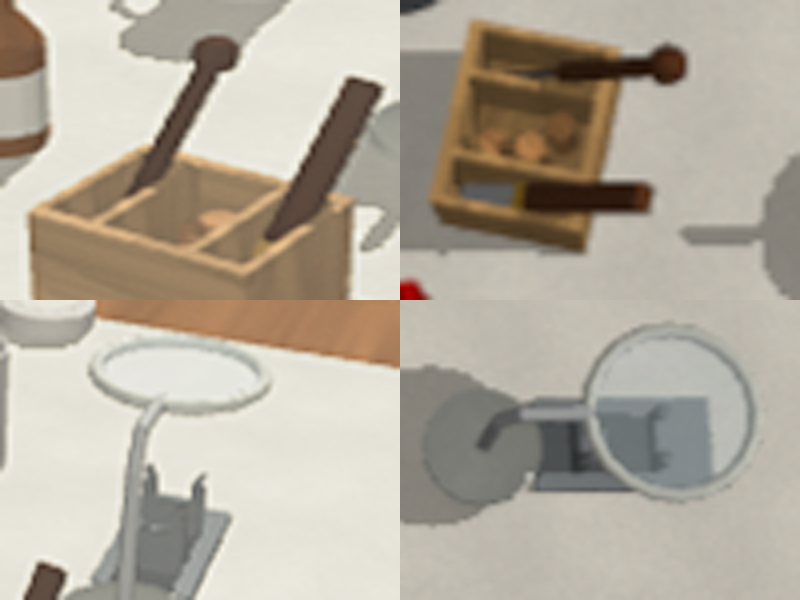

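The crop confirms it. The flat handle with a steel blade in the near-robot slot is the spatula (butt at crop top (650,197), side (365,82)). The ball-ended file is in the other slot. Next I'll measure it and enlarge the rest.

```bash
cat > h.py <<'E'
import numpy as np, cv2
def load(n,k=0):
    c=np.load(f"{n}{k}.npz"); return c["pixels"],c["mtx"],c["view"]
def ray(c,p):
    _,K,V=c; d=V[:3,:3].T@np.linalg.inv(K)@[p[0],p[1],1.]; return -V[:3,:3].T@V[:3,3], d/np.linalg.norm(d)
def onz(c,p,z):
    o,d=ray(c,p); return o+d*(z-o[2])/d[2]
def tri(c1,p1,c2,p2):
    (o1,d1),(o2,d2)=ray(c1,p1),ray(c2,p2)
    s=np.linalg.lstsq(np.c_[d1,-d2],o2-o1,rcond=None)[0]; a,b=o1+s[0]*d1,o2+s[1]*d2
    return (a+b)/2,np.linalg.norm(a-b)
def proj(c,P):
    q=c[1]@(c[2][:3,:3]@P+c[2][:3,3]); return q[:2]/q[2]
E
python3 - <<'E'
from h import *
S,T=load("side"),load("top")
out=[];L=[]
for c,(x,y,w,h) in ((S,(252,185,26,55)),(T,(225,208,35,12))):
    im=c[0][y:y+h,x:x+w].astype(int); m=((im.max(2)<105)&(im[...,2]>im[...,0]+8)).astype(np.uint8)
    n,l,st,ce=cv2.connectedComponentsWithStats(m); k=1+st[1:,4].argmax()
    pts=np.argwhere(l==k)[:,::-1]+[x,y]
    r=cv2.minAreaRect(pts.astype(np.float32)); mu=pts.mean(0); u=np.linalg.svd(pts-mu,full_matrices=False)[2][0]
    t=(pts-mu)@u; print(len(pts),r,mu,u,mu+u*t.min(),mu+u*t.max())
    v=cv2.resize((l==k).astype(np.uint8)*255,None,fx=4,fy=4)
    o,d1=ray(c,mu+20*u);_,d2=ray(c,mu-20*u); nn=np.cross(d1,d2); L.append((o,nn/np.linalg.norm(nn)))
    out.append((mu,u,t))
d=np.cross(L[0][1],L[1][1]); d/=np.linalg.norm(d); d*=-np.sign(d[2])
A=np.array([L[0][1],L[1][1],d]); P0=np.linalg.solve(A,[L[0][1]@L[0][0],L[1][1]@L[1][0],0])
print("dir",d,"lean",np.degrees(np.arccos(-d[2])),"yaw",np.degrees(np.arctan2(d[1],d[0])))
for c,(mu,u,t) in zip((S,T),out):
    for e in (t.min(),t.max()):
        o,r=ray(c,mu+u*e); s=np.linalg.lstsq(np.c_[d,-r],o-P0,rcond=None)[0][0]; print((P0+s*d).round(1))
# lens ellipse
for c,(x,y,w,h) in ((S,(278,128,52,28)),(T,(333,188,50,50))):
    im=c[0][y:y+h,x:x+w]
    cv2.imwrite("pics/_.png",im); g=im.min(2); print(np.percentile(g,[5,50,95,100]))
b=cv2.resize(S[0][150:210,270:350],(800,600),interpolation=cv2.INTER_CUBIC); cv2.imwrite("pics/rest_side.png",b)
E
```

```text
319 ((264.4253845214844, 212.87594604492188), (7.585444927215576, 45.8890495300293), 22.10944938659668) [264.60815047 211.7492163 ] [-0.38921441  0.92114719] [273.1114648  191.62456521] [255.23074588 233.9425621 ]
195 ((239.24815368652344, 214.18247985839844), (29.496606826782227, 7.718023777008057), 6.581944942474365) [239.13846154 213.71794872] [0.99653934 0.08312249] [224.70687707 212.51419369] [254.00351496 214.95785989]
dir [ 0.1783329   0.54783731 -0.81735651] lean 35.17896135114044 yaw 71.96881044160577
[508.4 126.9 156. ]
[528.3 188.   64.9]
[537.8 217.2  21.3]
[504.6 115.3 173.3]
[ 91. 212. 225. 228.]
[101.95 170.   183.   187.  ]
```

View pics/rest_side.png

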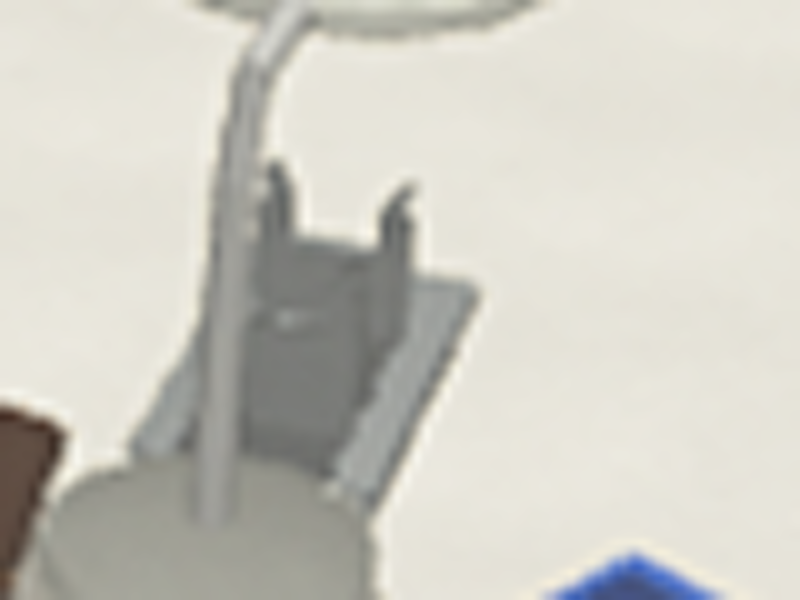

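The side view shows the rest's two notched plates: far-cradle lip tips at about (278,165) and (410,187) in the 10x crop, and the far plate corner at (478,288). I'll check the geometry using clicked points and edge fits.

Run:
```python
from h import *
S,T=load("side"),load("top")
t2=lambda x,y:(205+(x-400)/5-.4,175+y/5-.4)
t4=lambda x,y:(290+(x-400)/4-.4,185+(y-300)/4-.4)
s1=lambda x,y:(200+x/5-.4,170+y*80/300-.4)
s3=lambda x,y:(260+x/4-.4,125+(y-300)/4-.4)
s5=lambda x,y:(270+x/10-.4,150+y/10-.4)
print("rim top",[onz(T,t2(*p),90.5).round()[:2] for p in((472,22),(618,48),(433,197),(585,238))])
print("rim side",[onz(S,s1(*p),90.5).round()[:2] for p in((30,212),(148,147),(352,203),(245,274))])
print("lens",tri(T,t4(669.5,412),S,s3(180.5,374)))
pl=[onz(T,t4(*p),10) for p in((540,397),(712,397),(712,488),(533,490))]
print("plate",[p.round()[:2] for p in pl],[np.linalg.norm(pl[i]-pl[i-1]).round() for i in range(4)])
print("plate side corner",onz(S,s5(478,288),10).round())
print("lips h",tri(T,t4(660,408),S,s5(410,187)),tri(T,t4(660,466),S,s5(410,187)),tri(T,t4(660,408),S,s5(278,165)))
print("butt",tri(T,t2(648,197),S,s1(365,83)))
# top handle outside caddy columns
im=T[0].astype(int)
for x in range(230,258):
    ys=[y for y in range(207,221) if im[y,x].max()<105 and im[y,x,2]>im[y,x,0]+8]; print(x,ys[:1],ys[-1:],end=' ')
print()
m=((S[0].astype(int).max(2)<105))
for y in range(188,236,2):
    xs=[x for x in range(250,280) if m[y,x]]; print(y,xs[:1],xs[-1:],end=' ')
# foot of post on z=18 (green-ish grey), edges through top
big=cv2.resize(T[0][190:240,300:385],(800,470),interpolation=cv2.INTER_CUBIC)
big=cv2.convertScaleAbs(big,alpha=1.6,beta=-80); cv2.imwrite("pics/rest_top.png",big)
```

```text
rim top [array([636., 235.]), array([621., 139.]), array([519., 254.]), array([495., 156.])]
rim side [array([635., 240.]), array([617., 147.]), array([498., 168.]), array([516., 259.])]
lens (array([ 525.60309081, -201.33480693,  150.79064411]), np.float64(0.20342147815860076))
plate [array([ 563., -122.]), array([ 567., -269.]), array([ 489., -267.]), array([ 483., -116.])] [np.float64(80.0), np.float64(147.0), np.float64(78.0), np.float64(151.0)]
plate side corner [ 488. -258.   10.]
lips h (array([ 524.41846668, -214.67492496,   65.3071953 ]), np.float64(41.89958236193788)) (array([ 499.85924518, -211.01987375,   65.33039868]), np.float64(4.893208805772635)) (array([ 545.95537758, -212.6117624 ,   63.37457406]), np.float64(0.11635342673804147))
butt (array([512.88654578, 115.39388403, 148.37892917]), np.float64(1.4057094558937742))
230 [210] [220] 231 [210] [220] 232 [210] [220] 233 [207] [220] 234 [207] [220] 235 [207] [220] 236 [211] [217] 237 [211] [217] 238 [211] [217] 239 [211] [217] 240 [211] [217] 241 [211] [217] 242 [211] [217] 243 [211] [217] 244 [211] [217] 245 [211] [217] 246 [212] [217] 247 [212] [217] 248 [212] [217] 249 [212] [217] 250 [212] [217] 251 [212] [217] 252 [212] [217] 253 [212] [216] 254 [212] [215] 255 [] [] 256 [] [] 257 [] [] 
188 [] [] 190 [] [] 192 [269] [274] 194 [268] [275] 196 [268] [274] 198 [267] [273] 200 [266] [273] 202 [265] [272] 204 [264] [271] 206 [264] [271] 208 [263] [270] 210 [262] [269] 212 [261] [268] 214 [260] [268] 216 [260] [267] 218 [259] [266] 220 [258] [265] 222 [257] [264] 224 [256] [264] 226 [255] [263] 228 [255] [261] 230 [254] [258] 232 [253] [256] 234 [] []
```

View pics/rest_top.png

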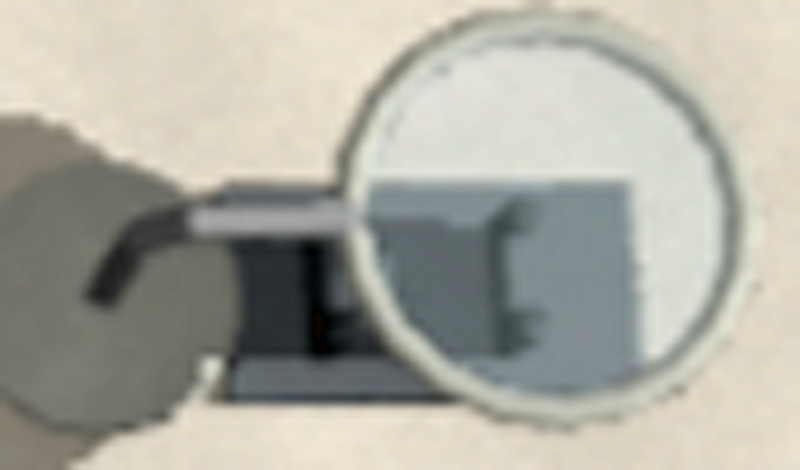

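The enlarged top view shows the plate's top edge from (225,180) to (630,180) and the post at (103,298). The handle cradle lips are at about (515,215) and (520,345). Next I'll check consistency and work out moves.

Run:
```python
from h import *
S,T=load("side"),load("top")
e=lambda x,y:(300+x/9.41-.45,190+y/9.4-.45)
print("foot",onz(T,e(105,296),18).round(1))
pl=[onz(T,e(*p),10).round(1)[:2] for p in((225,181),(632,181),(640,368),(225,403))]; print(pl)
print("lips top z65",onz(T,e(515,212),65).round(1),onz(T,e(520,345),65).round(1))
b=np.array([513,115.4,148.4])
for yaw in (74,79,84):
  d=np.array([np.cos(np.radians(yaw))*.669,np.sin(np.radians(yaw))*.669,-.743])
  print(yaw,[(proj(T,b+s*d).round(1),proj(S,b+s*d).round(1)) for s in (9,40,70)])
```

```text
foot [518.  -73.6  18. ]
[array([ 562.9, -117.8]), array([ 567.4, -265.5]), array([ 498.9, -266.8]), array([ 481.8, -117.7])]
lips top z65 [ 543.9 -211.2   65. ] [ 497.  -212.1   65. ]
74 [(array([252.3, 213.6]), array([271.3, 195.1])), (array([246.2, 212.9]), array([265.9, 206.5])), (array([240.4, 212.3]), array([260.7, 217.6]))]
79 [(array([252.3, 213.7]), array([271.5, 195.2])), (array([246. , 213.6]), array([266.7, 206.8])), (array([240.1, 213.5]), array([262. , 218.1]))]
84 [(array([252.3, 213.9]), array([271.6, 195.2])), (array([245.9, 214.3]), array([267.5, 207.1])), (array([239.9, 214.8]), array([263.5, 218.6]))]
```

Emit:
step_arm([
  {"tx": 345, "ty": -197, "tz": -45, "roll": -0.8},
  {"tx": 345, "ty": -197, "tz": -45, "roll": -0.8},
  {"tx": 345, "ty": -197, "tz": -45, "roll": -0.8},
  {"tx": 345, "ty": -197, "tz": -45, "roll": -0.8},
  {"tx": 345, "ty": -197, "tz": -45, "roll": -0.8},
  {"tx": 345, "ty": -197, "tz": -45, "roll": -0.8},
  {"tx": 345, "ty": -197, "tz": -45, "roll": -0.8},
  {"tx": 345, "ty": -197, "tz": -45, "roll": -0.8},
  {"tx": 345, "ty": -197, "tz": -45, "roll": -0.8},
  {"tx": 345, "ty": -197, "tz": -45, "roll": -0.8},
  {"tx": 345, "ty": -197, "tz": -45, "roll": -0.8},
  {"tx": 345, "ty": -197, "tz": -45, "roll": -0.8},
], grip=55)

```text
t: 1.1
eef_pos: [440.5, -328.9, 259.5]
tcp_rot: [-3.141, 0.0, 1.051]
ft_force: [0.3, 0.1, -0.1]
opening: 0.58
grip_force: 0.0
```

```bash
cat > go.py <<'E'
# go.py x y z yaw : tool-axis shift from the measured pose to a world target
import sys,numpy as np
from cell import env
from scipy.spatial.transform import Rotation as Ro
s=env.state(); R=Ro.from_euler("xyz",s["tcp_rot"]).as_matrix(); t=np.array(sys.argv[1:4],float); y=float(sys.argv[4])
d=R.T@(t-s["eef_pos"]); print("t",round(s["t"],2),"pos",s["eef_pos"].round(1),"rpy",s["tcp_rot"].round(3),"F",s["ft_force"].round(1),"open",round(s["opening"]*95.1,1),"grip",round(s["grip_force"],1))
print("shift",d.round(1),"roll",round(-(y-s["tcp_rot"][2]),3))
E
python3 go.py 512 121 220 1.396
```

```text
t 1.1 pos [ 440.5 -328.9  259.5] rpy [-3.141  0.     1.051] F [ 0.3  0.1 -0.1] open 55.1 grip 0.0
shift [ 426.1 -161.2   39.5] roll -0.345
```

Emit:
step_arm([
  {"tx": 426, "ty": -161, "tz": 40, "roll": -0.345},
  {"tx": 426, "ty": -161, "tz": 40, "roll": -0.345},
  {"tx": 426, "ty": -161, "tz": 40, "roll": -0.345},
  {"tx": 426, "ty": -161, "tz": 40, "roll": -0.345},
  {"tx": 426, "ty": -161, "tz": 40, "roll": -0.345},
  {"tx": 426, "ty": -161, "tz": 40, "roll": -0.345},
  {"tx": 426, "ty": -161, "tz": 40, "roll": -0.345},
  {"tx": 426, "ty": -161, "tz": 40, "roll": -0.345},
  {"tx": 426, "ty": -161, "tz": 40, "roll": -0.345},
  {"tx": 426, "ty": -161, "tz": 40, "roll": -0.345},
  {"tx": 426, "ty": -161, "tz": 40, "roll": -0.345},
  {"tx": 426, "ty": -161, "tz": 40, "roll": -0.345},
])

```text
t: 2.1
eef_pos: [512.9, 123.8, 218.6]
tcp_rot: [-3.141, -0.0, 1.397]
ft_force: [-1.2, 0.6, 0.0]
opening: 0.579
grip_force: 0.0
```

```bash
python3 go.py 512 121 123 1.396
python3 - <<'E'
from cell import optics
import cv2,numpy as np
a=optics.read_camera("side")["pixels"];b=optics.read_camera("top")["pixels"]
cv2.imwrite('pics/appr.png',np.hstack([cv2.resize(a[90:290,170:330],(400,500)),cv2.resize(b[140:300,180:310],(400,500))]))
E
```

```text
t 2.1 pos [512.9 123.8 218.6] rpy [-3.141 -0.     1.397] F [-1.2  0.6  0. ] open 55.1 grip 0.0
shift [-2.9 -0.3 95.6] roll 0.001
```

View pics/appr.png

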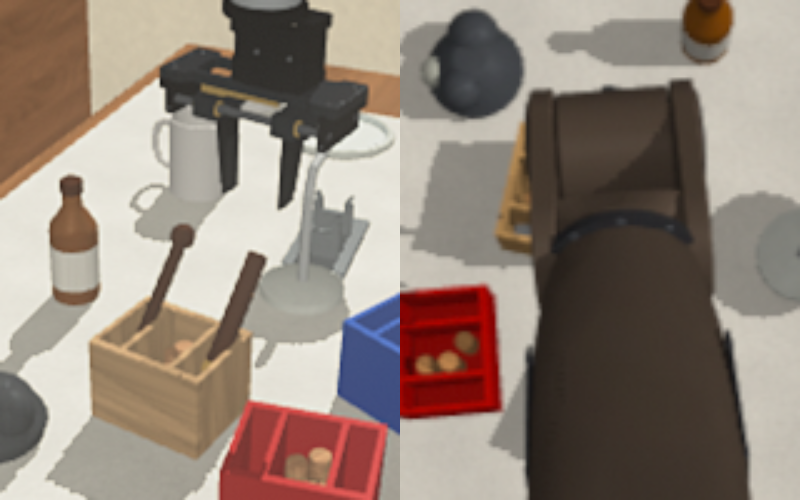

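Gripper fingers at side-crop (228,190) and (287,205) straddle the spatula's butt at (257,255), and the file's ball is clear. Descending.

Emit:
step_arm([
  {"tz": 30},
  {"tz": 60},
  {"tz": 80},
  {"tz": 90},
  {"tz": 97},
  {"tz": 97},
  {"tz": 97},
])

```text
validation failed for argument at $.mo...
```

Emit:
step_arm([
  {"tz": 0},
  {"tz": 0},
  {"tz": 0},
  {"tz": 0},
  {"tz": 0},
  {"tz": 0},
  {"tz": 0},
  {"tz": 0},
  {"tz": 0},
], grip=8)

```text
validation failed for argument at $.mo...
```

Emit:
step_arm([
  {"tx": 0, "ty": 0, "tz": 30, "roll": 0},
  {"tx": 0, "ty": 0, "tz": 60, "roll": 0},
  {"tx": 0, "ty": 0, "tz": 80, "roll": 0},
  {"tx": 0, "ty": 0, "tz": 90, "roll": 0},
  {"tx": 0, "ty": 0, "tz": 97, "roll": 0},
  {"tx": 0, "ty": 0, "tz": 97, "roll": 0},
  {"tx": 0, "ty": 0, "tz": 97, "roll": 0},
])

```text
t: 2.78
eef_pos: [513.1, 119.0, 123.3]
tcp_rot: [3.141, -0.0, 1.393]
ft_force: [0.6, -0.8, 0.6]
opening: 0.579
grip_force: 0.0
```

Emit:
step_arm([
  {"tx": 0, "ty": 0, "tz": 0, "roll": 0},
  {"tx": 0, "ty": 0, "tz": 0, "roll": 0},
  {"tx": 0, "ty": 0, "tz": 0, "roll": 0},
  {"tx": 0, "ty": 0, "tz": 0, "roll": 0},
  {"tx": 0, "ty": 0, "tz": 0, "roll": 0},
  {"tx": 0, "ty": 0, "tz": 0, "roll": 0},
  {"tx": 0, "ty": 0, "tz": 0, "roll": 0},
  {"tx": 0, "ty": 0, "tz": 0, "roll": 0},
], grip=8)

```text
t: 3.45
eef_pos: [512.7, 119.7, 122.6]
tcp_rot: [3.141, 0.0, 1.394]
ft_force: [0.4, 0.1, 0.9]
opening: 0.186
grip_force: 30.0
```

Emit:
step_arm([
  {"tx": 0, "ty": 0, "tz": -10, "roll": 0},
  {"tx": 0, "ty": 0, "tz": -25, "roll": 0},
  {"tx": 0, "ty": 0, "tz": -40, "roll": 0},
  {"tx": 0, "ty": 0, "tz": -55, "roll": 0},
  {"tx": 0, "ty": 0, "tz": -70, "roll": 0},
  {"tx": 0, "ty": 0, "tz": -90, "roll": 0},
  {"tx": 0, "ty": 0, "tz": -110, "roll": 0},
  {"tx": 0, "ty": 0, "tz": -130, "roll": 0},
  {"tx": 0, "ty": 0, "tz": -150, "roll": 0},
  {"tx": 0, "ty": 0, "tz": -150, "roll": 0},
  {"tx": 0, "ty": 0, "tz": -150, "roll": 0},
  {"tx": 0, "ty": 0, "tz": -150, "roll": 0},
])

```text
t: 4.45
eef_pos: [512.2, 119.6, 272.1]
tcp_rot: [-3.141, 0.0, 1.394]
ft_force: [0.0, 0.4, -0.8]
opening: 0.187
grip_force: 30.0
```

```bash
python3 go.py 512 121 300 1.396
python3 - <<'E'
from cell import optics
import cv2,numpy as np
a=optics.read_camera("side")["pixels"]
cv2.imwrite('pics/lift.png',cv2.resize(a[60:260,170:330],(480,600)))
E
```

```text
t 4.45 pos [512.2 119.6 272.1] rpy [-3.141  0.     1.394] F [ 0.   0.4 -0.8] open 17.8 grip 30.0
shift [  1.3  -0.4 -27.9] roll -0.002
```

View pics/lift.png

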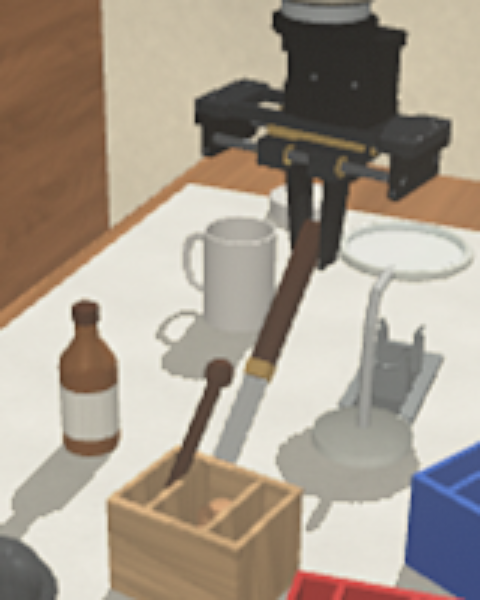

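The spatula is held and clear of the caddy, with its pitch kept (butt at (310,235), tip about (225,460)). The tool can't be tilted, so I'll pivot the spatula level in the pads by pressing its tip lightly on free bench at the rest's -x side. The butt-end grip will keep the vertical gripper beside the lens. Carrying it over high.

Emit:
step_arm([
  {"tx": 0, "ty": 0, "tz": -30, "roll": 0},
  {"tx": 0, "ty": 0, "tz": -68, "roll": 0},
  {"tx": -15, "ty": 3, "tz": -68, "roll": 0},
  {"tx": -40, "ty": 8, "tz": -68, "roll": 0},
  {"tx": -75, "ty": 15, "tz": -68, "roll": 0},
  {"tx": -110, "ty": 22, "tz": -68, "roll": 0},
  {"tx": -145, "ty": 30, "tz": -68, "roll": 0},
  {"tx": -180, "ty": 37, "tz": -68, "roll": 0},
  {"tx": -215, "ty": 44, "tz": -68, "roll": 0},
  {"tx": -250, "ty": 51, "tz": -68, "roll": 0},
  {"tx": -285, "ty": 58, "tz": -68, "roll": 0},
  {"tx": -314, "ty": 64, "tz": -68, "roll": 0},
])

```text
t: 5.5
eef_pos: [519.8, -203.0, 339.4]
tcp_rot: [-3.14, -0.0, 1.393]
ft_force: [-0.1, 0.3, -0.4]
opening: 0.186
grip_force: 30.0
```

```bash
python3 go.py 528 -490 300 1.61
```

```text
t 5.5 pos [ 519.8 -203.   339.4] rpy [-3.14  -0.     1.393] F [-0.1  0.3 -0.4] open 17.7 grip 30.0
shift [-281.1   58.9   39.2] roll -0.217
```

Emit:
step_arm([
  {"tx": -35, "ty": 7, "tz": 0, "roll": -0.02},
  {"tx": -70, "ty": 14, "tz": 0, "roll": -0.04},
  {"tx": -105, "ty": 21, "tz": 0, "roll": -0.06},
  {"tx": -140, "ty": 29, "tz": 0, "roll": -0.08},
  {"tx": -175, "ty": 36, "tz": 0, "roll": -0.1},
  {"tx": -210, "ty": 43, "tz": 0, "roll": -0.13},
  {"tx": -245, "ty": 51, "tz": 0, "roll": -0.16},
  {"tx": -270, "ty": 57, "tz": 0, "roll": -0.19},
  {"tx": -283, "ty": 59, "tz": 20, "roll": -0.217},
  {"tx": -283, "ty": 59, "tz": 50, "roll": -0.217},
  {"tx": -283, "ty": 59, "tz": 90, "roll": -0.217},
  {"tx": -283, "ty": 59, "tz": 130, "roll": -0.217},
])

```text
t: 6.5
eef_pos: [528.1, -489.8, 208.1]
tcp_rot: [-3.141, -0.0, 1.61]
ft_force: [0.7, -0.4, -1.6]
opening: 0.182
grip_force: 30.0
```

```bash
python3 go.py 528 -490 130 1.61
python3 - <<'E'
from cell import optics
import cv2,numpy as np
for n in("side","top"):
    c=optics.read_camera(n); np.savez(f"{n}1.npz",**c)
a=np.load("side1.npz")["pixels"];b=np.load("top1.npz")["pixels"]
cv2.imwrite('pics/pre.png',np.hstack([cv2.resize(a[60:210,250:410],(400,375)),cv2.resize(b[130:280,330:490],(400,375))]))
E
```

```text
t 6.5 pos [ 528.1 -489.8  208.1] rpy [-3.141 -0.     1.61 ] F [ 0.7 -0.4 -1.6] open 17.3 grip 30.0
shift [-0.2 -0.1 78.1] roll 0.0
```

View pics/pre.png

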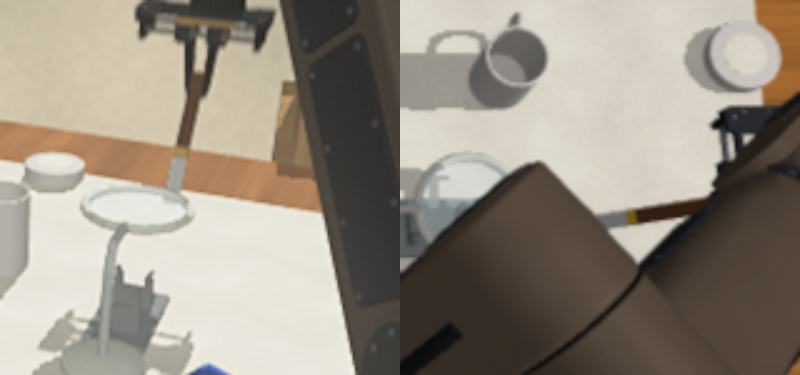

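The spatula hangs from the pads over free bench (tip behind the lens rim at about (175,190) in the side crop), and nothing is near. Lowering until the tip touches.

Emit:
step_arm([
  {"tx": 0, "ty": 0, "tz": 25, "roll": 0},
  {"tx": 0, "ty": 0, "tz": 50, "roll": 0},
  {"tx": 0, "ty": 0, "tz": 65, "roll": 0},
  {"tx": 0, "ty": 0, "tz": 75, "roll": 0},
  {"tx": 0, "ty": 0, "tz": 82, "roll": 0},
  {"tx": 0, "ty": 0, "tz": 88, "roll": 0},
  {"tx": 0, "ty": 0, "tz": 93, "roll": 0},
  {"tx": -1, "ty": 0, "tz": 96, "roll": 0},
  {"tx": -2, "ty": 0, "tz": 98, "roll": 0},
])

```text
t: 7.35
eef_pos: [529.0, -492.2, 113.4]
tcp_rot: [3.141, 0.001, 1.611]
ft_force: [-0.5, -2.2, 4.4]
opening: 0.189
grip_force: 30.0
```

Emit:
step_arm([
  {"tx": -6, "ty": 0, "tz": 7, "roll": 0},
  {"tx": -13, "ty": 0, "tz": 15, "roll": 0},
  {"tx": -18, "ty": 0, "tz": 22, "roll": 0},
  {"tx": -23, "ty": 0, "tz": 30, "roll": 0},
  {"tx": -26, "ty": 0, "tz": 37, "roll": 0},
  {"tx": -30, "ty": 0, "tz": 44, "roll": 0},
])

```text
t: 7.85
eef_pos: [529.8, -522.0, 67.9]
tcp_rot: [3.142, -0.0, 1.611]
ft_force: [0.0, -2.3, 3.3]
opening: 0.182
grip_force: 30.0
```

Emit:
step_arm([
  {"tx": -4, "ty": 0, "tz": 8, "roll": 0},
  {"tx": -7, "ty": 0, "tz": 15, "roll": 0},
  {"tx": -10, "ty": 0, "tz": 23, "roll": 0},
  {"tx": -13, "ty": 0, "tz": 31, "roll": 0},
  {"tx": -15, "ty": 0, "tz": 38, "roll": 0},
  {"tx": -17, "ty": 0, "tz": 45, "roll": 0},
  {"tx": -18, "ty": 0, "tz": 50, "roll": 0},
  {"tx": -18, "ty": 0, "tz": 50, "roll": 0},
])

```text
t: 8.52
eef_pos: [530.2, -539.3, 17.1]
tcp_rot: [-3.141, -0.001, 1.611]
ft_force: [-0.9, 0.1, 0.9]
opening: 0.184
grip_force: 30.0
```

Emit:
step_arm([
  {"tx": 0, "ty": 0, "tz": -20, "roll": 0},
  {"tx": 0, "ty": 0, "tz": -50, "roll": 0},
  {"tx": 0, "ty": 0, "tz": -80, "roll": 0},
  {"tx": 0, "ty": 0, "tz": -100, "roll": 0},
  {"tx": 0, "ty": 0, "tz": -110, "roll": 0},
  {"tx": 0, "ty": 0, "tz": -110, "roll": 0},
  {"tx": 0, "ty": 0, "tz": -110, "roll": 0},
])

```text
t: 9.1
eef_pos: [530.4, -539.2, 127.9]
tcp_rot: [-3.141, -0.001, 1.611]
ft_force: [-0.8, 0.1, -0.9]
opening: 0.188
grip_force: 30.0
```

```bash
python3 go.py 530 -490 130 1.61
cat > meas.py <<'E'
import sys
from h import *
from cell import env,optics
k=sys.argv[1]
for n in("side","top"): np.savez(f"{n}{k}.npz",**optics.read_camera(n))
E
python3 meas.py 2
python3 - <<'E'
from h import *
from cell import env
s=env.state(); g=s["eef_pos"]+[0,0,18.8]; yaw=s["tcp_rot"][2]
for n in("side","top"):
    c=load(n,2); q=proj(c,g); u,v=q.astype(int)
    print(n,q.round(),[proj(c,g+a*np.array([np.cos(yaw),np.sin(yaw),0])).round() for a in(130,185)])
S=load("side",2)[0];T=load("top",2)[0]
qs=proj(load("side",2),g+[0,90,0]).astype(int);qt=proj(load("top",2),g+[0,90,0]).astype(int);print(qs,qt)
cut=lambda i,q:cv2.resize(i[q[1]-40:q[1]+35,q[0]-50:q[0]+50],(400,300),interpolation=cv2.INTER_CUBIC)
cv2.imwrite("pics/level.png",np.hstack([cut(S,qs),cut(T,qt)]))
E
```

```text
t 9.1 pos [ 530.4 -539.2  127.9] rpy [-3.141e+00 -1.000e-03  1.611e+00] F [-0.8  0.1 -0.9] open 17.8 grip 30.0
shift [49.2  1.5 -2. ] roll 0.001
side [330. 111.] [array([322., 123.]), array([318., 128.])]
top [466. 215.] [array([424., 215.]), array([406., 215.])]
[323 118] [436 213]
```

View pics/level.png

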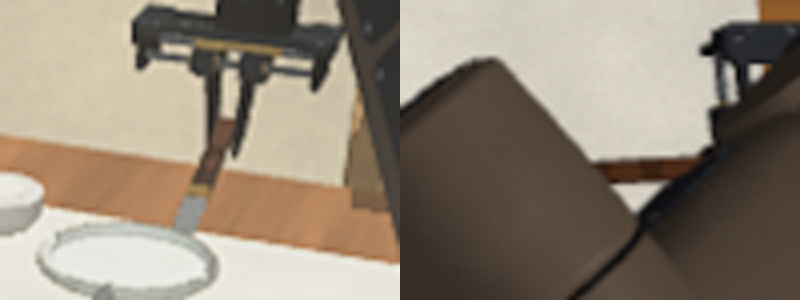

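Run:
```python
from h import *
g=np.array([530.4,-539.2,146.7]); yaw=1.611; n=np.array([-np.sin(yaw),np.cos(yaw),0]); n=np.array([np.sin(yaw),-np.cos(yaw),0])
c=load("side",2); f=np.array([np.cos(yaw),np.sin(yaw),0])
for nm,p in(("ferrule",(322.3,125.1)),("butt",(273+228/4-.4,78+118/4-.4)),("tip?",(273+180/4-.4,78+232/4-.4))):
    o,d=ray(c,p); t=n@(g-o)/(n@d); P=o+t*d; q=P-g; print(nm,P.round(1),"along",(q@f).round(1),"down",(-q[2]).round(1),"deg",np.degrees(np.arctan2(-q[2],q@f)).round(1))
    # near-robust: assume along=118, what height
for a in(118,):
  for deg in (5,10,15,20):
    r=np.radians(deg); print(deg,[proj(c,g+L*(np.cos(r)*f-[0,0,np.sin(r)])).round(1) for L in(-8,119,186)])
```

```text
ferrule [ 525.7 -421.2  131.7] along 118.1 down 15.0 deg 7.2
butt [ 530.1 -532.4  161.5] along 6.8 down -14.8 deg -65.3
tip? [ 522.9 -353.1  118.7] along 186.2 down 28.0 deg 8.6
5 [array([330. , 109.6]), array([322.4, 123.9]), array([318. , 132.2])]
10 [array([330. , 109.4]), array([322.2, 126.6]), array([317.7, 136.5])]
15 [array([330. , 109.2]), array([322.1, 129.1]), array([317.5, 140.4])]
20 [array([330. , 109.1]), array([322. , 131.4]), array([317.4, 144.1])]
```

```bash
python3 go.py 528.8 -321 95 1.611
```

```text
t 9.2 pos [ 530.1 -539.   126.6] rpy [-3.140e+00 -2.000e-03  1.611e+00] F [-0.4  0.5 -1. ] open 18.0 grip 30.0
shift [217.8   7.5  32.1] roll -0.0
```

Emit:
step_arm([
  {"tx": 0, "ty": 0, "tz": 20, "roll": 0},
  {"tx": 8, "ty": 0, "tz": 32, "roll": 0},
  {"tx": 28, "ty": 1, "tz": 32, "roll": 0},
  {"tx": 55, "ty": 2, "tz": 32, "roll": 0},
  {"tx": 82, "ty": 3, "tz": 32, "roll": 0},
  {"tx": 109, "ty": 4, "tz": 32, "roll": 0},
  {"tx": 136, "ty": 5, "tz": 32, "roll": 0},
  {"tx": 160, "ty": 6, "tz": 32, "roll": 0},
  {"tx": 180, "ty": 7, "tz": 32, "roll": 0},
  {"tx": 198, "ty": 7.5, "tz": 32, "roll": 0},
  {"tx": 210, "ty": 7.5, "tz": 32, "roll": 0},
  {"tx": 210, "ty": 7.5, "tz": 32, "roll": 0},
])

```text
t: 10.2
eef_pos: [529.3, -327.3, 95.6]
tcp_rot: [-3.14, -0.002, 1.612]
ft_force: [0.7, 0.4, -0.2]
opening: 0.189
grip_force: 30.0
```

```bash
python3 go.py 528.8 -321 95 1.611;python3 meas.py 3
python3 - <<'E'
from h import *
S,T=load("side",3)[0],load("top",3)[0]
a=cv2.resize(S[110:200,265:355],(400,400),interpolation=cv2.INTER_CUBIC);b=cv2.resize(T[175:255,305:385],(400,400),interpolation=cv2.INTER_CUBIC)
cv2.imwrite("pics/over.png",np.hstack([a,b]))
E
```

```text
t 10.2 pos [ 529.3 -327.3   95.6] rpy [-3.140e+00 -2.000e-03  1.612e+00] F [ 0.7  0.4 -0.2] open 18.0 grip 30.0
shift [ 6.3 -0.2  0.7] roll 0.001
```

View pics/over.png

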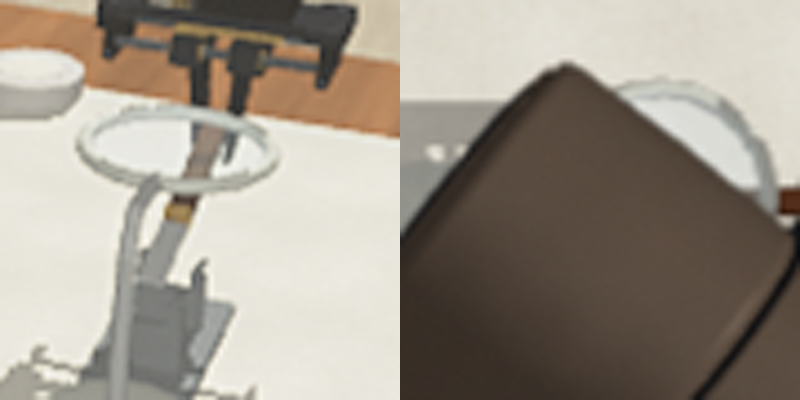

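The spatula is under the lens with the blade over the cradles: ferrule at (178,213) and blade end about (148,280) in the side crop. I'll check lateral alignment with the same side camera.

Run:
```python
from h import *
c=load("side",3)
g=np.array([529.3,-327.3,114.4]); yaw=1.612; f=np.array([np.cos(yaw),np.sin(yaw),0]); n=np.array([np.sin(yaw),-np.cos(yaw),0])
# axis points predicted by tool vs. seen: intersect with vertical plane across spatula at its distance along
for nm,p,L in(("ferrule",(304.7,157.5),118),("tip",(298,172.6),184)):
    o,d=ray(c,p); P=o+d*((f@(g-o)+L)/(f@d)); q=P-g; print(nm,P.round(1),"lateral",(q@n).round(1),"down",-q[2].round(1))
# notch: side-camera lips, at y=-212 (far cradle) 
for p in((270+27.8-.4,150+16.5-.4),(270+41-.4,150+18.7-.4)): print("lip",onz(c,p,65).round(1))
# gripper pads in side view: TCP prediction
print(proj(c,g-[0,0,18.8]))
```

```text
ferrule [ 523.8 -209.4   99.3] lateral -0.6 down 15.1
tip [ 523.6 -143.4   77.5] lateral 1.9 down 36.9
lip [ 545.1 -209.4   65. ]
lip [ 502.5 -211.8   65. ]
[313.09244563 144.42786146]
```

Alignment is within 1 mm. Advancing 8 mm and lowering.

Emit:
step_arm([
  {"tx": 4, "ty": 0, "tz": 0, "roll": 0},
  {"tx": 8, "ty": 0, "tz": 5, "roll": 0},
  {"tx": 8, "ty": 0, "tz": 15, "roll": 0},
  {"tx": 8, "ty": 0, "tz": 24, "roll": 0},
  {"tx": 8, "ty": 0, "tz": 31, "roll": 0},
  {"tx": 8, "ty": 0, "tz": 36, "roll": 0},
  {"tx": 8, "ty": 0, "tz": 40, "roll": 0},
  {"tx": 8, "ty": 0, "tz": 43, "roll": 0},
  {"tx": 8, "ty": 0, "tz": 46, "roll": 0},
])

```text
t: 11.05
eef_pos: [529.5, -321.7, 50.4]
tcp_rot: [3.141, 0.0, 1.611]
ft_force: [0.5, -1.6, 2.4]
opening: 0.19
grip_force: 30.0
```

Emit:
step_arm([
  {"tx": 1, "ty": 0, "tz": 3, "roll": 0},
  {"tx": 2, "ty": 0, "tz": 6, "roll": 0},
  {"tx": 3, "ty": 0, "tz": 9, "roll": 0},
  {"tx": 3, "ty": 0, "tz": 12, "roll": 0},
  {"tx": 3, "ty": 0, "tz": 14, "roll": 0},
  {"tx": 3, "ty": 0, "tz": 16, "roll": 0},
  {"tx": 3, "ty": 0, "tz": 18, "roll": 0},
  {"tx": 3, "ty": 0, "tz": 18, "roll": 0},
])

```text
t: 11.72
eef_pos: [529.2, -318.5, 32.3]
tcp_rot: [-3.141, -0.0, 1.611]
ft_force: [1.1, -0.4, 1.3]
opening: 0.185
grip_force: 30.0
```

Emit:
step_arm([
  {"tx": 0, "ty": 0, "tz": 1, "roll": 0},
  {"tx": 0, "ty": 0, "tz": 2, "roll": 0},
  {"tx": 0, "ty": 0, "tz": 3, "roll": 0},
  {"tx": 0, "ty": 0, "tz": 3, "roll": 0},
])

```text
t: 12.05
eef_pos: [529.2, -318.6, 29.5]
tcp_rot: [3.142, 0.0, 1.611]
ft_force: [-0.2, -1.3, 1.2]
opening: 0.186
grip_force: 30.0
```

Emit:
step_arm([
  {"tx": 0, "ty": 0, "tz": 1, "roll": 0},
  {"tx": 0, "ty": 0, "tz": 1, "roll": 0},
  {"tx": 0, "ty": 0, "tz": 2, "roll": 0},
  {"tx": 0, "ty": 0, "tz": 2, "roll": 0},
])

```text
t: 12.38
eef_pos: [529.2, -318.5, 27.5]
tcp_rot: [-3.142, 0.0, 1.611]
ft_force: [0.7, -0.3, 1.3]
opening: 0.184
grip_force: 30.0
```

```bash
python3 go.py 528.8 -319 28 1.611;python3 meas.py 4
python3 - <<'E'
from h import *
S=load("side",4)[0]
cv2.imwrite("pics/laid.png",cv2.resize(S[120:195,265:365],(800,600),interpolation=cv2.INTER_CUBIC))
E
```

```text
t 12.38 pos [ 529.2 -318.5   27.5] rpy [-3.142  0.     1.611] F [ 0.7 -0.3  1.3] open 17.5 grip 30.0
shift [-0.5 -0.4 -0.5] roll -0.0
```

View pics/laid.png

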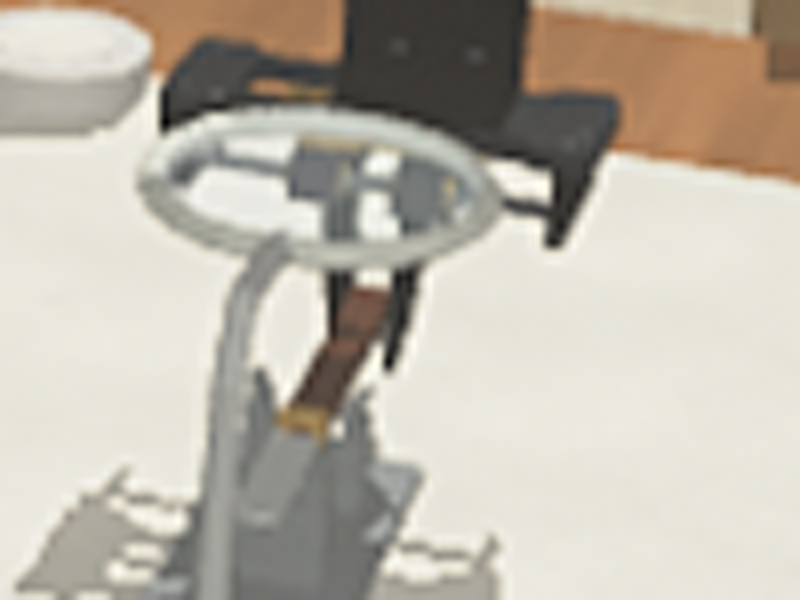

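The spatula is in both notches: ferrule at (305,418) just past the handle cradle, blade end at (260,515). The gripper is clear of the lens. Checking the ferrule position and seating 1.5 mm further.

Run:
```python
from h import *
c=load("side",4)
for z in (47,50,54): print(onz(c,(302.7,171.85),z).round(1), "tip",onz(c,(265+260/8-.4,120+515/8-.4),49).round(1))
```

```text
[ 527.1 -212.4   47. ] tip [ 518.4 -124.4   49. ]
[ 525.6 -206.6   50. ] tip [ 518.4 -124.4   49. ]
[ 523.7 -199.    54. ] tip [ 518.4 -124.4   49. ]
```

Emit:
step_arm([
  {"tx": 0, "ty": 0, "tz": 0.7, "roll": 0},
  {"tx": 0, "ty": 0, "tz": 1.5, "roll": 0},
  {"tx": 0, "ty": 0, "tz": 1.5, "roll": 0},
  {"tx": 0, "ty": 0, "tz": 1.5, "roll": 0},
])

```text
t: 12.82
eef_pos: [529.2, -318.5, 26.1]
tcp_rot: [-3.142, -0.0, 1.611]
ft_force: [-0.8, -1.4, 1.2]
opening: 0.183
grip_force: 30.0
```

Emit:
step_arm([
  {"tx": 0, "ty": 0, "tz": 1, "roll": 0},
  {"tx": 0, "ty": 0, "tz": 2, "roll": 0},
  {"tx": 0, "ty": 0, "tz": 2, "roll": 0},
  {"tx": 0, "ty": 0, "tz": 2, "roll": 0},
])

```text
t: 13.15
eef_pos: [529.2, -318.5, 24.0]
tcp_rot: [-3.141, 0.0, 1.611]
ft_force: [-0.2, -1.5, 0.6]
opening: 0.19
grip_force: 30.0
```

Force stays small (about 2 N of contact), so the spatula is resting in the cradles and pivoting slightly in the pads. I'm over the picture limit by one, so further checks are numeric only. Opening gently.

Emit:
step_arm([
  {"tx": 0, "ty": 0, "tz": 0, "roll": 0},
  {"tx": 0, "ty": 0, "tz": 0, "roll": 0},
  {"tx": 0, "ty": 0, "tz": 0, "roll": 0},
  {"tx": 0, "ty": 0, "tz": 0, "roll": 0},
])

```text
t: 13.48
eef_pos: [529.2, -318.5, 24.2]
tcp_rot: [-3.142, 0.0, 1.611]
ft_force: [-0.1, -1.2, 1.1]
opening: 0.186
grip_force: 30.0
```

```bash
cat > fer.py <<'E'
from h import *
import sys
for k in sys.argv[1:]:
    c=load("side",k); x,y,w,h=290,150,30,32; im=c[0][y:y+h,x:x+w]; hsv=cv2.cvtColor(im,cv2.COLOR_BGR2HSV)
    g=cv2.inRange(hsv,(14,110,90),(35,255,255)); b=cv2.inRange(hsv,(0,60,20),(13,255,130))
    for nm,m in(("gold",g),("handle",b)):
        p=np.argwhere(m)[:,::-1]+[x,y]
        print(k,nm,len(p),p.mean(0).round(2) if len(p) else None, (p[p[:,1].argmin()],p[p[:,1].argmax()]) if len(p) else None)
E
python3 meas.py 5; python3 fer.py 4 5
```

```text
4 gold 11 [302.73 172.09] (array([301, 171]), array([303, 173]))
4 handle 81 [307.48 162.81] (array([308, 156]), array([304, 170]))
5 gold 12 [302.5 172.5] (array([300, 172]), array([300, 173]))
5 handle 80 [307.64 163.31] (array([308, 157]), array([302, 170]))
```

The ferrule is still dropping about 1 mm with the pads, so the handle isn't seated yet. Lowering 3 mm more and rechecking.

Emit:
step_arm([
  {"tx": 0, "ty": 0, "tz": 1, "roll": 0},
  {"tx": 0, "ty": 0, "tz": 2, "roll": 0},
  {"tx": 0, "ty": 0, "tz": 3, "roll": 0},
  {"tx": 0, "ty": 0, "tz": 3, "roll": 0},
  {"tx": 0, "ty": 0, "tz": 3, "roll": 0},
])

```text
t: 14.0
eef_pos: [529.3, -318.6, 21.1]
tcp_rot: [3.142, 0.0, 1.611]
ft_force: [-0.9, -1.5, 0.6]
opening: 0.182
grip_force: 30.0
```

```bash
python3 meas.py 6; python3 fer.py 4 5 6; python3 go.py 529.2 -318.5 24 1.611
```

```text
4 gold 11 [302.73 172.09] (array([301, 171]), array([303, 173]))
4 handle 81 [307.48 162.81] (array([308, 156]), array([304, 170]))
5 gold 12 [302.5 172.5] (array([300, 172]), array([300, 173]))
5 handle 80 [307.64 163.31] (array([308, 157]), array([302, 170]))
6 gold 12 [302.5  172.67] (array([300, 172]), array([304, 174]))
6 handle 76 [307.62 164.05] (array([308, 158]), array([306, 171]))
t 14.1 pos [ 529.3 -318.5   21.1] rpy [3.142 0.    1.611] F [ 0.4 -1.3  0.8] open 17.6 grip 30.0
shift [ 0.  -0.1 -2.9] roll -0.0
```

Ferrule has nearly stopped dropping and the forces are low, so the spatula is seated within a millimetre or so. Opening.

Emit:
step_arm([
  {"tx": 0, "ty": 0, "tz": 0, "roll": 0},
  {"tx": 0, "ty": 0, "tz": 0, "roll": 0},
  {"tx": 0, "ty": 0, "tz": 0, "roll": 0},
  {"tx": 0, "ty": 0, "tz": 0, "roll": 0},
  {"tx": 0, "ty": 0, "tz": 0, "roll": 0},
  {"tx": 0, "ty": 0, "tz": 0, "roll": 0},
], grip=45)

```text
t: 14.6
eef_pos: [529.2, -318.5, 21.1]
tcp_rot: [-3.142, 0.0, 1.611]
ft_force: [-0.2, 0.5, -0.2]
opening: 0.472
grip_force: 0.0
```

```bash
python3 meas.py 7; python3 fer.py 5 6 7; python3 go.py 529.2 -318.5 24 1.611
```

```text
5 gold 12 [302.5 172.5] (array([300, 172]), array([300, 173]))
5 handle 80 [307.64 163.31] (array([308, 157]), array([302, 170]))
6 gold 12 [302.5  172.67] (array([300, 172]), array([304, 174]))
6 handle 76 [307.62 164.05] (array([308, 158]), array([306, 171]))
7 gold 12 [302.42 172.67] (array([300, 172]), array([304, 174]))
7 handle 73 [307.55 164.41] (array([309, 158]), array([306, 172]))
t 14.7 pos [ 529.3 -318.5   21.1] rpy [-3.142  0.     1.611] F [ 0.2 -0.5  0.3] open 44.8 grip 0.0
shift [ 0.  -0.1 -2.9] roll -0.0
```

Almost no motion on release, so it was seated. Backing off along the handle, then up.

Emit:
step_arm([
  {"tx": -10, "ty": 0, "tz": 0, "roll": 0},
  {"tx": -30, "ty": 0, "tz": 0, "roll": 0},
  {"tx": -60, "ty": 0, "tz": 0, "roll": 0},
  {"tx": -90, "ty": 0, "tz": 0, "roll": 0},
  {"tx": -120, "ty": 0, "tz": 0, "roll": 0},
  {"tx": -120, "ty": 0, "tz": -40, "roll": 0},
  {"tx": -120, "ty": 0, "tz": -80, "roll": 0},
  {"tx": -120, "ty": 0, "tz": -120, "roll": 0},
  {"tx": -120, "ty": 0, "tz": -150, "roll": 0},
  {"tx": -120, "ty": 0, "tz": -150, "roll": 0},
  {"tx": -120, "ty": 0, "tz": -150, "roll": 0},
  {"tx": -120, "ty": 0, "tz": -150, "roll": 0},
])

```text
t: 15.7
eef_pos: [533.6, -438.5, 170.3]
tcp_rot: [-3.141, -0.001, 1.611]
ft_force: [-0.6, -0.1, 0.5]
opening: 0.473
grip_force: 0.0
```

```bash
python3 meas.py 8; python3 fer.py 7 8
python3 - <<'E'
from h import *
# visible handle in both views: butt end check; other things unchanged?
T=load("top",8); S=load("side",8)
im=T[0].astype(int)[195:240,330:425]; m=((im.max(2)<110)&(im[...,2]>im[...,0]+15)).astype(np.uint8)
n,l,st,ce=cv2.connectedComponentsWithStats(m); print([(s.tolist(),c.round(1).tolist()) for s,c in zip(st[1:],ce[1:]) if s[4]>12])
for z in(47,54): print([proj(T,np.array([P[0],P[1],z])).round(1) for P in((529,-326),(525,-212))])
d=cv2.absdiff(S[0],load("side")[0]).max(2); m=(d>40).astype(np.uint8)
n,l,st,_=cv2.connectedComponentsWithStats(m); print("side diff",[s.tolist() for s in st[1:] if s[4]>15])
E
```

```text
7 gold 12 [302.42 172.67] (array([300, 172]), array([304, 174]))
7 handle 73 [307.55 164.41] (array([309, 158]), array([306, 172]))
8 gold 9 [302.   172.67] (array([300, 172]), array([300, 173]))
8 handle 71 [307.45 164.31] (array([309, 158]), array([305, 171]))
[([0, 0, 81, 45, 2248], [39.9, 28.1]), ([90, 39, 5, 6, 19], [92.5, 42.3]), ([82, 41, 6, 4, 15], [84.2, 43.1])]
[array([387.9, 218.6]), array([353.5, 218.7])]
[array([388.5, 218.2]), array([353.9, 218.4])]
side diff [[297, 0, 145, 180, 10143], [429, 0, 73, 105, 3348], [429, 84, 44, 79, 1017], [426, 104, 9, 30, 47], [404, 118, 10, 29, 75], [424, 135, 5, 21, 39], [295, 149, 6, 7, 18], [299, 157, 15, 18, 127], [473, 163, 6, 8, 32], [457, 172, 8, 21, 112], [303, 179, 10, 20, 58], [343, 181, 108, 164, 5737], [441, 181, 7, 30, 37], [253, 184, 36, 50, 490], [307, 192, 26, 41, 292], [441, 219, 19, 13, 149], [270, 224, 55, 67, 1210], [464, 226, 17, 13, 52], [432, 249, 11, 4, 25], [433, 258, 14, 16, 53], [255, 265, 8, 14, 26], [298, 293, 44, 91, 2107], [228, 317, 78, 55, 804]]
```

Spatula is stable. One arm move away, so the top view can confirm its position.

Emit:
step_arm([
  {"tx": -40, "ty": -40, "tz": 0, "roll": 0},
  {"tx": -80, "ty": -80, "tz": -20, "roll": 0},
  {"tx": -110, "ty": -120, "tz": -40, "roll": 0},
  {"tx": -140, "ty": -160, "tz": -40, "roll": 0},
  {"tx": -170, "ty": -200, "tz": -40, "roll": 0},
  {"tx": -170, "ty": -240, "tz": -40, "roll": 0},
  {"tx": -170, "ty": -270, "tz": -40, "roll": 0},
  {"tx": -170, "ty": -270, "tz": -40, "roll": 0},
  {"tx": -170, "ty": -270, "tz": -40, "roll": 0},
])

```text
t: 16.55
eef_pos: [264.7, -621.0, 209.8]
tcp_rot: [-3.14, -0.002, 1.606]
ft_force: [-0.1, 0.0, -0.1]
opening: 0.473
grip_force: 0.0
```

```bash
python3 meas.py 9; python3 fer.py 8 9
python3 - <<'E'
from h import *
T=load("top",9); im=T[0].astype(int)[195:240,330:425]; m=((im[...,2]>im[...,0]+15)&(im.max(2)<140)).astype(np.uint8)
n,l,st,ce=cv2.connectedComponentsWithStats(m)
for s,c in zip(st[1:],ce[1:]):
    if s[4]>12:
        x0,y0,w,h=s[:4]; print(s.tolist()); a=(330+x0+w-.5,195+c[1]); print("right end",onz(T,a,52).round(1),"left end",onz(T,(330+x0-.5,195+c[1]),52).round(1))
d=cv2.absdiff(T[0],load("top")[0]).max(2); n,l,st,_=cv2.connectedComponentsWithStats((d>40).astype(np.uint8)); print([s.tolist() for s in st[1:] if s[4]>12])
E
```

```text
8 gold 9 [302.   172.67] (array([300, 172]), array([300, 173]))
8 handle 71 [307.45 164.31] (array([309, 158]), array([305, 171]))
9 gold 17 [302.59 172.24] (array([301, 171]), array([304, 174]))
9 handle 72 [307.46 164.36] (array([309, 158]), array([306, 171]))
[23, 21, 23, 6, 98]
right end [ 527.5 -283.7   52. ] left end [ 525.2 -207.7   52. ]
[50, 21, 8, 6, 45]
right end [ 528.1 -323.3   52. ] left end [ 527.3 -296.9   52. ]
[[229, 211, 27, 9, 170], [332, 216, 3, 6, 16], [340, 216, 37, 7, 187], [379, 216, 9, 6, 49], [234, 252, 251, 99, 5293], [93, 276, 123, 22, 1295], [486, 285, 10, 22, 67], [86, 293, 91, 86, 2115], [457, 303, 55, 59, 698], [344, 311, 8, 9, 36], [309, 317, 6, 10, 33], [280, 323, 7, 8, 29], [287, 323, 7, 8, 29], [316, 323, 6, 9, 23], [349, 323, 7, 9, 29], [305, 333, 139, 51, 2340], [238, 335, 13, 24, 174], [252, 352, 6, 8, 32], [258, 355, 3, 6, 13], [288, 357, 10, 15, 98]]
```

Butt is at y = -324, so the spatula's middle is about 16 mm off along x. It lies on the rest's axis and nothing else changed near the bystanders. Handing in.

```bash
python3 -c "
from cell import env
print(env.job_done())"
```

```text
the job is handed in; nothing more can be done
None
```

The spatula lies in both cradles of the rest, tip towards the post, about 16 mm off centre along it. The job is handed in with no verdict returned, and I viewed 11 pictures against the limit of 10.

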